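# Shingle the little rain hood

## Robot

A 6-joint arm with a two-finger parallel gripper is mounted at the origin on the work surface. World frame = base frame: x ahead of the robot, y to its left, z up, the work surface at z = 0. Lengths are in m, angles in rad, forces in N, time in s.
With the tool pointing down it reaches from about 0.4 to 0.825 m from the base axis. Payload 7 kg.
Tool frame: the origin (TCP) lies midway between the tips of the shut fingers; the grasp point (between the pads) lies bot.grip_depth behind it (bot.grip_depth is the distance from the TCP to the grasp point, in m); z points along the fingers, x is the direction in which the jaws open and shut, and the axes are right-handed (so a half turn about z gives the same grasp; the last joint's range is limited). The gripper opens to 88 mm and grips with 3 to 60 N. Pads are 19 mm wide; open, the fingers measure 130 mm over their backs; the gripper's body (78 mm by 193 mm) begins 47 mm behind the grasp point.
Start: joints at [-0.857, 0.359, 0.012, 0, -1.224, -0.288], TCP at [0.279, -0.615, 0.227] pointing down, gripper open.
Joint ranges: [-3.07, 3.07], [-1.43, 2.12], [-1.02, 1.25], [-3.03, 1.67], [-3.05, -0], [-3.03, 3.03]. Speed limits (rad/s): [2.39, 2.39, 3.01, 3.14, 3.14, 3.14].

## Interface

Orientations are given as a rotation vector (axis times angle).
In Python, from plant import bot, snapshot, get_calibration gives the robot as it stands.
- The arm moves only by the tool step_arm, never from a script. Its argument "steps" is a list of rows, each a list of 7 numbers: the shift along the tool's x, y, z in mm, then the turn, a rotation vector about the tool's x, y, z in degrees, then the closure, from -1 (fully open) to 1 (shut), so that 0 is half open. In form: [[dx, dy, dz, rx, ry, rz, jaw], ...]. A call has 1 to 5 rows; each row is the pose to reach, as a shift and turn from the pose commanded when the call began, along the tool's axes at that moment; what a row does not reach only later rows make up. A row lasts 1/8 s, in which the tool goes at most 62.5 mm and 10.7 degrees, less where a joint would pass 70% of its speed; a pose out of reach is approached as far as the arm can. A call with a gripper value outside its range is refused whole. The fingers move at their own pace and stop on an object; "newtons" is the grip in N (left out, the last holds). Time passes only in rows, so rows that repeat a pose let the fingers close. It gives the time, the measured TCP pose, the force and the opening at its end, in the units of the state.
- bot.observe(): the state, without advancing time (a new reading comes with each control period).
- snapshot(name): name is "scene" or "top" or "wrist"; returns the picture (384x512x3 uint8, blue, green, red); there is no depth.
- get_calibration(name): a dict with "fx", "fy", "cx", "cy" (pixels), "k1" (the pictures are not rectified: a ray, as slopes to the right and down, at radius r is drawn at 1 + k1 r^2 times it, then the intrinsics apply), "pose" (4x4, takes a point from camera to world coordinates). Camera axes: x right, y down, z forward; pixel columns grow to the right and rows downward; lengths in m; the calibration is good to about 2 mm. A picture is of the moment at which its call begins: read the wrist's pose just before it. get_calibration takes no time and is no camera call; for the wrist camera it gives the pose at the moment of the call.
- bot.hand_in(): hands the job in, once; it reports no verdict.
The state is a dict: "time_s": time; "joints": joint angles; "joint_vel": joint speeds; "joint_torque": joint torques, N m; "tool_pos": TCP position; "tool_rot": TCP orientation; "ft_force": force on the tool from outside, world axes, zero at the start; "ft_torque": the same for the moment, N m; "grip_width": finger opening in m.
Only numpy, scipy, OpenCV 4.12 (cv2) and the standard library are available. Lean on these libraries where they do the work, as an engineer would, in place of code of your own. Each camera call takes 0.05 s, during which the arm holds its last target.

## Task

Finish shingling the small sloping rain hood with the two full-size wooden shingles (not the short offcut or the thin lath). First lay one with its low end on the lower pencil line, lapping over the shingle that is already fixed, then the other with its low end on the upper line, lapping over the one you have just laid; both should be centred and square on the hood, lie down on the slope and be let go.

Things in the scene. Friction and masses are not known exactly. Their poses are not given: they have to be found in the camera images.
- shingle_a: one of two equal, interchangeable full-size wooden shingles: flat, 100 mm (own x) by 60 mm (own y) by 8 mm thick, about 40 g, lying loose and flat on the shelf beside the hood, its long side within 20 degrees of world x. Origin: centre of its underside. Not wanted: the like offcut only 58 mm long and the lath only 24 mm wide.
- shingle_b: the other full-size shingle, the same as shingle_a in every way; either may go on either line. On the hood, the 16 mm deck margins beside the shingles are bare and lower than the shingles' undersides, so fingers may straddle the long sides at mid-length.
- line_low (a point): middle of the lower line, drawn black across the one shingle already fixed on the hood. The hood (fixed, plywood, 92 mm wide) climbs 21 degrees along this level frame's +x, 34 to 122 mm high; y runs along the line. A shingle laid right has the bottom edge of its low end here and rises 14 degrees along +x: its origin at +48.5, 0, +12 mm; its low 35 mm lie on the fixed one, its head on the deck.
- line_high (a point): middle of the upper line, shown by the upper pair of black ticks on the deck's margins, straight below it (the point is 61 mm in x and 23 mm in z on from line_low; in the air until the lower shingle is laid, then on its top). Same axes as line_low; a shingle laid right has its origin at +48.5, 0, +12 mm and rises 14 degrees along +x.
Mind the look-alikes: they are no part of the job. What is shaped like the shingle_b but black is not meant. Leave any purple look-alike of the shingle_a alone.

How it is judged:
On the way:
1. a full-size shingle lies on the lower line, let go (((x of shingle_a in the frame of line_low between 0.0355 and 0.0615 m and y of shingle_a in the frame of line_low between -0.015 and 0.015 m and z of shingle_a in the frame of line_low between 0.002 and 0.024 m and angle between shingle_a's own z axis and vertical between 0.08 and 0.4 rad and angle between the y axis of shingle_a and the y axis of line_low, either way round below 0.18 rad and linear speed of shingle_a below 0.02 m/s and contact force between shingle_a and the fingers below 0.05 N) or (x of shingle_b in the frame of line_low between 0.0355 and 0.0615 m and y of shingle_b in the frame of line_low between -0.015 and 0.015 m and z of shingle_b in the frame of line_low between 0.002 and 0.024 m and angle between shingle_b's own z axis and vertical between 0.08 and 0.4 rad and angle between the y axis of shingle_b and the y axis of line_low, either way round below 0.18 rad and linear speed of shingle_b below 0.02 m/s and contact force between shingle_b and the fingers below 0.05 N))), for 0.2 s.
At the end, for the whole second after the job is handed in: One full-size shingle on the lower line, the other on the upper: low end within 13 mm of its line, centred within 15 mm, square within 10 degrees, lying 5 to 23 degrees from level and within about 10 mm of the proper height, the upper resting on the lower, both released and at rest (((x of shingle_a in the frame of line_low between 0.0355 and 0.0615 m and y of shingle_a in the frame of line_low between -0.015 and 0.015 m and z of shingle_a in the frame of line_low between 0.002 and 0.024 m and angle between shingle_a's own z axis and vertical between 0.08 and 0.4 rad and angle between the y axis of shingle_a and the y axis of line_low, either way round below 0.18 rad and linear speed of each of shingle_a, shingle_b below 0.02 m/s and contact force between each of shingle_a, shingle_b and the fingers below 0.05 N and x of shingle_b in the frame of line_high between 0.0355 and 0.0615 m and y of shingle_b in the frame of line_high between -0.015 and 0.015 m and z of shingle_b in the frame of line_high between 0.002 and 0.024 m and angle between shingle_b's own z axis and vertical between 0.08 and 0.4 rad and angle between the y axis of shingle_b and the y axis of line_high, either way round below 0.18 rad and z of shingle_b in the frame of shingle_a above 0.001 m and contact force between shingle_a and shingle_b above 0.03 N) or (x of shingle_b in the frame of line_low between 0.0355 and 0.0615 m and y of shingle_b in the frame of line_low between -0.015 and 0.015 m and z of shingle_b in the frame of line_low between 0.002 and 0.024 m and angle between shingle_b's own z axis and vertical between 0.08 and 0.4 rad and angle between the y axis of shingle_b and the y axis of line_low, either way round below 0.18 rad and linear speed of each of shingle_b, shingle_a below 0.02 m/s and contact force between each of shingle_b, shingle_a and the fingers below 0.05 N and x of shingle_a in the frame of line_high between 0.0355 and 0.0615 m and y of shingle_a in the frame of line_high between -0.015 and 0.015 m and z of shingle_a in the frame of line_high between 0.002 and 0.024 m and angle between shingle_a's own z axis and vertical between 0.08 and 0.4 rad and angle between the y axis of shingle_a and the y axis of line_high, either way round below 0.18 rad and z of shingle_a in the frame of shingle_b above 0.001 m and contact force between shingle_b and shingle_a above 0.03 N))); the robot touches nothing.
It also fails if it takes over 58 s, if anything falls off the work surface, if the arm or the gripper's body presses on something with over 40 N, if the wrist force passes 120 N, or if a joint passes its speed limit or range.

## Working session

There is one attempt and no reset: what is moved stays moved. The work goes in short steps, Python scripts to look and compute and a tool call to move; the robot and the scene stay as the last step left them, time stands still between calls to the robot, and variables do not carry over. Pictures are saved under pics/ and viewed, and the job is handed in when it is done.

Besides the shell and the picture viewer there is one more tool, called after "Emit:" as a command line: name --pt "numbers of a row" for each row, then --argument value for the rest. step_arm: Moves the arm, as the interface text tells. Its arguments: {"type":"object","properties":{"steps":{"type":"array","items":{"type":"array","items":{"type":"number"}}},"newtons":{"type":"number"}},"required":["steps"]}

```bash
ls; mkdir -p pics
cat > h.py <<'E'
import cv2,numpy as np
from plant import bot,snapshot,get_calibration
from scipy.spatial.transform import Rotation as R
def snap(n,f):
    c=get_calibration(n); im=snapshot(n); cv2.imwrite('pics/'+f,im); np.save('pics/'+f+'.npy',c['pose']); return im,c
def ray(c,uv):
    K=np.array([[c['fx'],0,c['cx']],[0,c['fy'],c['cy']],[0,0,1.]])
    # drawn = ray*(1+k1 r^2)
    p=cv2.undistortPoints(np.array(uv,float).reshape(-1,1,2),K,np.array([c['k1'],0,0,0.])).reshape(-1,2)
    P=np.array(c['pose']); d=np.c_[p,np.ones(len(p))]@P[:3,:3].T
    return P[:3,3],d
def onplane(c,uv,z):
    o,d=ray(c,uv); return o+d*((z-o[2])/d[:,2])[:,None]
def proj(c,X):
    P=np.array(c['pose']); q=(np.atleast_2d(X)-P[:3,3])@P[:3,:3]; s=q[:,:2]/q[:,2:]; r=(s**2).sum(1,keepdims=True); s=s*(1+c['k1']*r)
    return s*[c['fx'],c['fy']]+[c['cx'],c['cy']]
E
python3 - <<'E'
from h import *
for n in ('top','scene','wrist'):
    im,c=snap(n,n+'0.png'); print(n,c['fx'],c['k1'],np.round(c['pose'],3).tolist())
s=bot.observe(); print(s['tool_pos'],s['tool_rot'],s['grip_width'],bot.grip_depth,s['time_s'])
E
```

```text
pics
top 360.1728703083782 -0.06205323200928353 [[0.027, -0.995, 0.096, 0.46], [-0.999, -0.03, -0.021, 0.02], [0.024, -0.095, -0.995, 0.923], [0.0, 0.0, 0.0, 1.0]]
scene 423.5796156699751 -0.11220741639945929 [[-0.047, 0.735, -0.676, 1.353], [0.999, 0.045, -0.02, 0.02], [0.016, -0.677, -0.736, 0.993], [0.0, 0.0, 0.0, 1.0]]
wrist 302.6649965893137 -0.037057035443341234 [[-0.412, 0.87, 0.269, 0.207], [0.911, 0.394, 0.123, -0.647], [0.001, 0.296, -0.955, 0.383], [0.0, 0.0, 0.0, 1.0]]
[ 0.27863772 -0.61438702  0.22584077] [-1.70139806e+00 -2.63963788e+00 -9.38958845e-04] 0.08776046759614411 0.0188 0.15
```

View pics/top0.png

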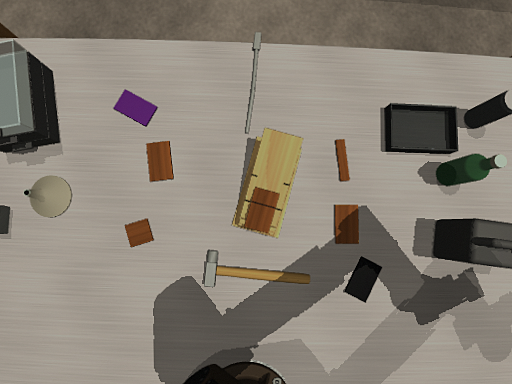

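View pics/scene0.png

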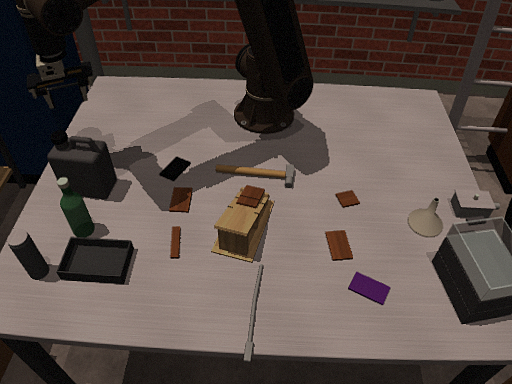

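```bash
cat > m.py <<'E'
from h import *
im=cv2.imread('pics/top0.png'); c=get_calibration('top')
hsv=cv2.cvtColor(im,cv2.COLOR_BGR2HSV)
m=((hsv[...,0]<14)&(hsv[...,1]>110)&(hsv[...,2]>40)).astype(np.uint8)
m[330:]=0
n,l,st,ce=cv2.connectedComponentsWithStats(m)
for i in range(1,n):
    if st[i,4]<80: continue
    cs,_=cv2.findContours((l==i).astype(np.uint8),cv2.RETR_EXTERNAL,cv2.CHAIN_APPROX_NONE)
    pts=cs[0].reshape(-1,2); X=onplane(c,pts,0.008)
    r=cv2.minAreaRect((X[:,:2]*1000).astype(np.float32)); print(ce[i].round(),st[i,4],[np.round(v,1) for v in r])
cv2.imwrite('pics/hood.png',cv2.resize(im[110:250,215:325],None,fx=4,fy=4,interpolation=cv2.INTER_CUBIC))
s=cv2.imread('pics/scene0.png');cv2.imwrite('pics/hoods.png',cv2.resize(s[170:270,200:290],None,fx=6,fy=6,interpolation=cv2.INTER_CUBIC))
E
python3 m.py
```

```text
[159. 161.] 872 [array([614.7, 238.5]), array([99.4, 59.3]), np.float64(8.9)]
[342. 160.] 374 [array([ 631.5, -233.5]), array([107.3,  24.2]), np.float64(7.3)]
[261. 210.] 996 [array([496.3, -26.2]), array([ 62.7, 104.8]), np.float64(75.7)]
[346. 224.] 885 [array([ 465.9, -245.2]), array([97.1, 59.9]), np.float64(1.2)]
[139. 232.] 540 [array([429.9, 281.7]), array([57. , 60.4]), np.float64(19.1)]
```

```bash
sleep 1
```

```text
(no output)
```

View pics/hood.png

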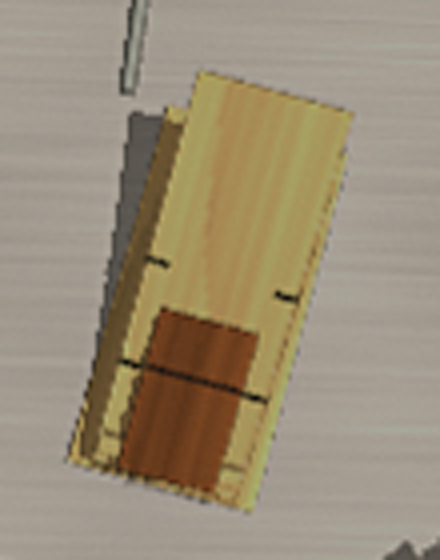

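View pics/hoods.png

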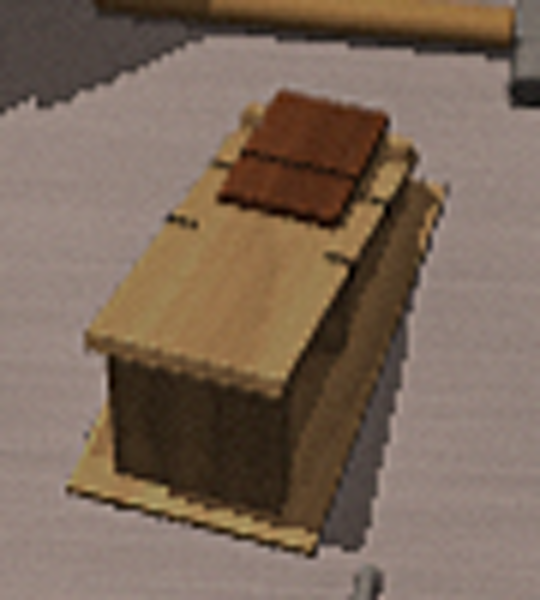

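```bash
cat > fit.py <<'E'
from h import *
from scipy.optimize import least_squares
def tri(l):
    A=np.zeros((3,3));b=np.zeros(3)
    for c,uv in l:
        o,d=ray(c,[uv]);d=d[0]/np.linalg.norm(d[0]);M=np.eye(3)-np.outer(d,d);A+=M;b+=M@o
    X=np.linalg.solve(A,b);return X
if __name__=='__main__':
    ct=get_calibration('top');cs=get_calibration('scene')
    T=lambda p:np.array(p)/4+[215,110]-.375; S=lambda p:np.array(p)/6+[200,170]-.42
    P={'lineL':((148,368),(352,174)),'lineR':((248,396),(245,153)),'upL':((158,262),(338,258)),'upR':((286,297),(182,220)),'rL':((200,72),(278,386)),'rR':((353,113),(90,338))}
    for k,(t,s) in P.items():
        X=tri([(ct,T(t)),(cs,S(s))]); print(k,X.round(4),(proj(ct,X)-T(t)).round(1),(proj(cs,X)-S(s)).round(1))
E
python3 fit.py
```

```text
lineL [5.122e-01 2.000e-04 7.030e-02] [[-0. -0.]] [[-0. -0.]]
lineR [ 0.4975 -0.0567  0.0664] [[-1.3 -0.1]] [[-1.1 -0.1]]
upL [ 0.5745 -0.0038  0.0794] [[-0. -0.]] [[-0. -0.]]
upR [ 0.5559 -0.0796  0.0802] [[-0.1 -0. ]] [[-0.1 -0. ]]
rL [ 0.6802 -0.0246  0.116 ] [[0.3 0. ]] [[0.3 0. ]]
rR [ 0.659  -0.1109  0.1168] [[-0.6 -0. ]] [[-0.5 -0.1]]
```

```bash
cat >> h.py <<'E'
def target(yaw,pitch=0,flip=1):
    # shingle frame: x along, rises by pitch; tool z = -normal, tool x = flip*shingle y
    Rs=R.from_euler('z',yaw,degrees=True)*R.from_euler('y',-pitch,degrees=True)
    M=Rs.as_matrix(); z=-M[:,2]; x=flip*M[:,1]; return R.from_matrix(np.c_[x,np.cross(z,x),z])
def delta(pos,Rt,frm=None):
    s=bot.observe(); p0,r0=(np.array(s['tool_pos']),R.from_rotvec(s['tool_rot'])) if frm is None else frm
    d=r0.inv().apply(np.array(pos)-p0)*1000; w=(r0.inv()*Rt).as_rotvec(degrees=True)
    return d.round(1),w.round(2)
E
python3 - <<'E'
from h import *
s=bot.observe();print(R.from_rotvec(s['tool_rot']).as_matrix().round(3))
for f in(1,-1): print(f,delta([.466,-.245,.16],target(1.2,0,f)))
c=get_calibration('wrist');s=bot.observe();r=R.from_rotvec(s['tool_rot']).as_matrix()
print((r.T@(np.array(c['pose'])[:3,3]-s['tool_pos'])).round(3))
E
```

```text
[[-0.413  0.911 -0.001]
 [ 0.911  0.413  0.001]
 [ 0.001 -0.    -1.   ]]
1 (array([259. , 323.2,  66.1]), array([-2.000e-02, -7.000e-02,  2.319e+01]))
-1 (array([259. , 323.2,  66.1]), array([ 1.0000e-01, -3.0000e-02, -1.5681e+02]))
[ 0.    -0.079 -0.157]
```

Emit:
step_arm --pt "52 65 13 0 0 5 -1" --pt "104 130 26 0 0 10 -1" --pt "155 195 40 0 0 15 -1" --pt "207 260 53 0 0 20 -1" --pt "259 323 66 0 0 23.2 -1"

```text
time_s: 0.78
tool_pos: [0.4193, -0.3379, 0.1771]
tool_rot: [2.201, 2.242, 0.0]
ft_force: [1.2, 0.5, 1.0]
grip_width: 0.0876
```

Emit:
step_arm --pt "0 0 0 0 0 0 -1"

```text
time_s: 0.9
tool_pos: [0.42, -0.3362, 0.1769]
tool_rot: [-2.193, -2.249, -0.0]
ft_force: [0.1, -0.3, 0.6]
grip_width: 0.0875
```

Run:
```python
from h import *
s=bot.observe();print(s['time_s'],s['tool_pos'],R.from_rotvec(s['tool_rot']).as_matrix().round(3))
print(delta([.466,-.245,.16],target(1.2)))
im,c=snap('wrist','w1.png')
```

```text
0.9 [ 0.42004109 -0.33624625  0.17687406] [[-0.025  1.    -0.001]
 [ 1.     0.025  0.001]
 [ 0.001 -0.001 -1.   ]]
(array([90. , 48.3, 16.9]), array([-0.03, -0.04,  0.25]))
```

View pics/w1.png

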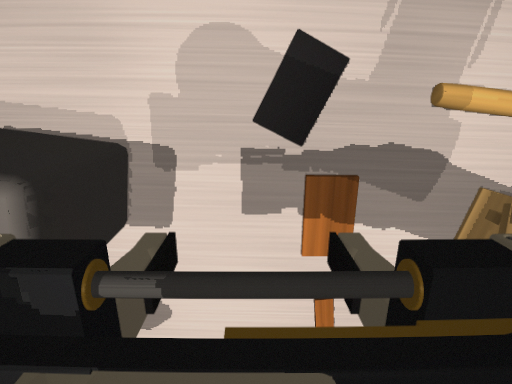

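```bash
cat > w.py <<'E'
from h import *
import sys
def meas(f,z,row=None,box=None):
    im=cv2.imread('pics/'+f);c=dict(get_calibration('wrist'));c['pose']=np.load('pics/'+f+'.npy')
    hsv=cv2.cvtColor(im,cv2.COLOR_BGR2HSV)
    m=((hsv[...,0]<14)&(hsv[...,1]>110)&(hsv[...,2]>40)).astype(np.uint8)
    if box: k=np.zeros_like(m);k[box[1]:box[3],box[0]:box[2]]=1;m&=k
    n,l,st,ce=cv2.connectedComponentsWithStats(m)
    i=1+np.argmax(st[1:,4])
    cs,_=cv2.findContours((l==i).astype(np.uint8),cv2.RETR_EXTERNAL,cv2.CHAIN_APPROX_NONE)
    X=onplane(c,cs[0].reshape(-1,2),z); r=cv2.minAreaRect((X[:,:2]*1000).astype(np.float32))
    print(st[i],r); print((cv2.boxPoints(r)).round(1).tolist())
if __name__=='__main__': meas(sys.argv[1],float(sys.argv[2]))
E
python3 w.py w1.png 0.008
```

```text
[ 301  175   58   81 3357] ((466.2335510253906, -245.50123596191406), (99.06863403320312, 59.97792434692383), 1.3021210432052612)
[[416.0, -216.60000610351562], [417.3999938964844, -276.6000061035156], [516.4000244140625, -274.3999938964844], [515.0999755859375, -214.39999389648438]]
```

Emit:
step_arm --pt "60 32 11 0 0 0 -1" --pt "90 48.3 50 0 0 0 -1" --pt "90 48.3 110 0 0 0.2 -1" --pt "90 48.3 150 0 0 0.2 -1" --pt "90 48.3 160 0 0 0.2 -1"

```text
time_s: 1.58
tool_pos: [0.4632, -0.2494, 0.0151]
tool_rot: [-2.201, -2.237, 0.005]
ft_force: [0.7, -0.3, 1.3]
grip_width: 0.0877
```

Run:
```python
from h import *
s=bot.observe();print(s['time_s'],s['tool_pos'],s['ft_force'])
print(delta([.466,-.245,.003],target(1.3)))
```

```text
1.575 [ 0.46316839 -0.24938499  0.01512034] [ 0.68503928 -0.26535541  1.28250261]
(array([ 4.3,  3. , 12.1]), array([-0.27, -0.04, -0.37]))
```

Emit:
step_arm --pt "0 0 8 0 0 0 -1" --pt "0 0 8 0 0 0 -1"

```text
time_s: 1.82
tool_pos: [0.4658, -0.2493, 0.0102]
tool_rot: [2.202, 2.239, 0.001]
ft_force: [-0.4, -1.0, 0.1]
grip_width: 0.0877
```

Run:
```python
from h import *
s=bot.observe();print(s['time_s'],s['tool_pos'],s['ft_force'])
print(delta([.466,-.245,.003],target(1.3)))
```

```text
1.825 [ 0.46576077 -0.24931216  0.01020122] [-0.36673291 -0.95351675  0.06375165]
(array([4.3, 0.3, 7.2]), array([ 0.07,  0.02, -0.33]))
```

Emit:
step_arm --pt "4 0.3 7 0 0 0 -1" --pt "4 0.3 7 0 0 0 -1" --pt "4 0.3 7 0 0 0 1" --pt "4 0.3 7 0 0 0 1" --pt "4 0.3 7 0 0 0 1" --newtons 20

```text
time_s: 2.45
tool_pos: [0.4655, -0.2447, 0.0025]
tool_rot: [2.202, 2.241, 0.0]
ft_force: [-0.4, -0.0, 0.0]
grip_width: 0.0632
```

Emit:
step_arm --pt "0 0 0 0 0 0 1" --pt "0 0 0 0 0 0 1"

```text
time_s: 2.7
tool_pos: [0.4655, -0.2447, 0.0025]
tool_rot: [2.202, 2.241, 0.0]
ft_force: [-1.1, 0.4, 2.5]
grip_width: 0.0593
```

Run:
```python
from h import *
s=bot.observe();print(s['time_s'],s['tool_pos'],s['ft_force'],s['grip_width'])
print(delta([.466,-.245,.003],target(1.3)))
```

```text
2.7 [ 0.46547766 -0.24471215  0.00248315] [-1.05225565  0.37618309  2.47939325] 0.0593157346873569
(array([-0.3,  0.5, -0.5]), array([ 0.01,  0.  , -0.3 ]))
```

Run:
```python
from h import *
print(delta([.53,-.16,.22],target(-13.8)))
```

```text
(array([  83.6,   66. , -217.5]), array([1.00e-02, 0.00e+00, 1.48e+01]))
```

Emit:
step_arm --pt "0 0 -40 0 0 0 1" --pt "10 10 -90 0 0 -3 1" --pt "40 30 -140 0 0 -8 1" --pt "70 50 -190 0 0 -12 1" --pt "85 60 -217 0 0 -15 1"

```text
time_s: 3.32
tool_pos: [0.5255, -0.1575, 0.2224]
tool_rot: [1.885, 2.509, 0.004]
ft_force: [0.4, -0.4, -0.9]
grip_width: 0.0593
```

Emit:
step_arm --pt "0 5 0 0 0 0 1" --pt "0 5 0 0 0 0 1"

```text
time_s: 3.58
tool_pos: [0.5282, -0.1572, 0.2184]
tool_rot: [-1.89, -2.507, 0.001]
ft_force: [0.5, -0.2, -0.7]
grip_width: 0.0597
```

Run:
```python
from h import *
s=bot.observe();print(s['time_s'],s['tool_pos'],s['ft_force'],s['grip_width'])
im,c=snap('wrist','w2.png')
```

```text
3.575 [ 0.52823721 -0.15715554  0.21839941] [ 0.49164287 -0.19778208 -0.71760461] 0.05973472525073782
```

View pics/w2.png

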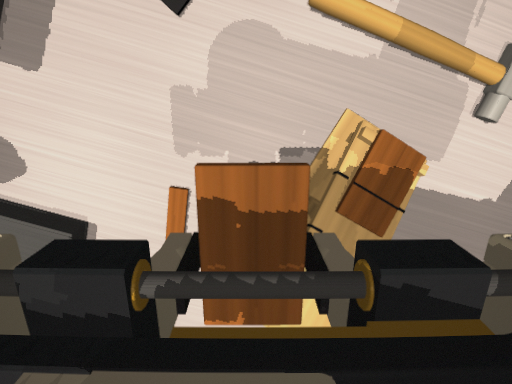

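Run:
```python
from h import *
im=cv2.imread('pics/w2.png')
cv2.imwrite('pics/w2c.png',cv2.resize(im[95:250,290:440],None,fx=4,fy=4,interpolation=cv2.INTER_CUBIC))
# held shingle in tool frame
c=dict(get_calibration('wrist'));s=bot.observe();r=R.from_rotvec(s['tool_rot'])
o,d=ray(c,[(195,163),(309,165),(302,324),(204,325)])
o=r.inv().apply(o-np.array(s['tool_pos']));d=r.inv().apply(d)
print(((o+d*((-0.0055-o[2])/d[:,2])[:,None])*1000).round(1))
```

```text
[[-28.6 -48.7  -5.5]
 [ 29.5 -47.6  -5.5]
 [ 30.8  50.8  -5.5]
 [-29.   51.5  -5.5]]
```

View pics/w2c.png

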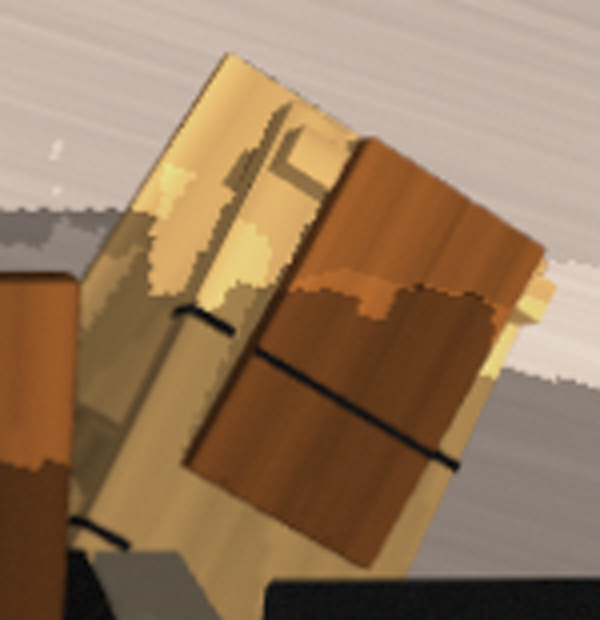

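Run:
```python
from h import *
from fit import tri
ct=get_calibration('top');cs=get_calibration('scene');cw=dict(get_calibration('wrist'));cw['pose']=np.load('pics/w2.png.npy')
T=lambda p:np.array(p)/4+[215,110]-.375; S=lambda p:np.array(p)/6+[200,170]-.42;W=lambda p:np.array(p)/4+[290,95]-.375
for k,t,s,w in (('L',(145,368),(352,174),(432,456)),('R',(240,394),(245,153),(256,349))):
    a=[(ct,T(t)),(cs,S(s)),(cw,W(w))]
    for l in ([a[0],a[2]],[a[1],a[2]],a):
        X=tri(l);print(k,X.round(4),[(proj(c,X)-p).round(1).tolist() for c,p in a])
# on plane z=.0695
for c,f,pp in ((ct,T,[(145,368),(240,394)]),(cs,S,[(352,174),(245,153)]),(cw,W,[(432,456),(256,349)])):
    X=onplane(c,[f(p) for p in pp],.0695); v=X[0]-X[1];print(X.mean(0).round(4),np.linalg.norm(v).round(4),np.degrees(np.arctan2(-v[0],v[1])).round(1))
# up tick R on deck and ridge
print(onplane(ct,[T((158,262)),T((286,297))],.080).mean(0),onplane(cs,[S((338,258)),S((182,220))],.08).mean(0))
print(onplane(ct,[T((200,72)),T((353,113))],.117).mean(0),onplane(cs,[S((278,386)),S((90,338))],.117).mean(0))
```

```text
L [0.5132 0.0018 0.073 ] [[[0.1, -0.5]], [[0.5, -0.3]], [[0.7, -1.0]]]
L [0.5146 0.0007 0.0734] [[[0.6, -1.1]], [[0.1, -0.1]], [[-0.5, 0.0]]]
L [0.5134 0.0013 0.0724] [[[0.3, -0.6]], [[0.4, -0.1]], [[-0.0, -1.1]]]
R [ 0.4991 -0.0548  0.0724] [[[0.1, -0.4]], [[-0.5, -1.1]], [[0.5, -0.8]]]
R [ 0.5005 -0.0535  0.0692] [[[-0.6, -0.9]], [[-0.1, 0.0]], [[0.2, -0.0]]]
R [ 0.4996 -0.054   0.0689] [[[-0.4, -0.5]], [[-0.2, -0.1]], [[-0.0, -1.0]]]
[ 0.5053 -0.0264  0.0695] 0.0585 -13.7
[ 0.506  -0.0265  0.0695] 0.0546 -11.4
[ 0.5078 -0.0251  0.0695] 0.0592 -14.3
[ 0.56516822 -0.0418338   0.08      ] [ 0.5653558  -0.04153505  0.08      ]
[ 0.66948917 -0.06805723  0.117     ] [ 0.67016563 -0.06741944  0.117     ]
```

```bash
cat >> h.py <<'E'
LL=np.array([.5063,-.0265,.0705]);YAW=-14
def place(line,up,off,pitch=14,dx=0):
    fx=R.from_euler('z',YAW,degrees=True); Rt=target(YAW,pitch)
    org=LL+fx.apply([48.5e-3+dx,0,12e-3]) if line==0 else LL+fx.apply([.1095+dx,0,.035])
    return org-Rt.apply(np.array(off)/1000)-Rt.apply([0,0,up/1000]),Rt
def st():
    s=bot.observe();print(s['time_s'],np.round(s['tool_pos'],4),np.round(s['ft_force'],2),round(s['grip_width'],4))
E
python3 - <<'E'
from h import *
st()
p,r=place(0,60,[.3,1.2,2.5]);print(p,delta(p,r))
E
```

```text
3.625 [ 0.5278 -0.1574  0.2181] [-0.18 -0.36 -0.53] 0.0596
[ 0.53748601 -0.03458473  0.14285318] (array([115.4,  43.2,  75.2]), array([-13.81,  -3.68,  29.8 ]))
```

Emit:
step_arm --pt "35 13 0 -3 -1 7 1" --pt "70 26 10 -7 -2 15 1" --pt "100 38 30 -10 -3 22 1" --pt "115 43 55 -13.8 -3.7 29.8 1" --pt "115.4 43.2 75 -13.8 -3.7 29.8 1"

```text
time_s: 4.25
tool_pos: [0.5362, -0.0344, 0.1423]
tool_rot: [2.317, 1.809, 0.222]
ft_force: [-0.0, -0.9, -0.4]
grip_width: 0.0596
```

Emit:
step_arm --pt "0 0 0 0 0 0 1"

```text
time_s: 4.38
tool_pos: [0.5362, -0.0355, 0.1419]
tool_rot: [2.317, 1.812, 0.217]
ft_force: [1.0, -0.2, 0.3]
grip_width: 0.0596
```

Run:
```python
from h import *
st()
p,r=place(0,60,[.3,1.2,2.5]);print(p,delta(p,r))
p,r=place(0,1,[.3,1.2,2.5]);print(p,delta(p,r))
snap('wrist','w3.png')
```

```text
4.375 [ 0.5362 -0.0355  0.1419] [ 1.   -0.25  0.34] 0.0596
[ 0.53748601 -0.03458473  0.14285318] (array([ 1.2,  1.2, -0.6]), array([-0.13,  0.17,  0.08]))
[ 0.55133542 -0.03803778  0.08560573] (array([ 1.3,  1.4, 58.4]), array([-0.13,  0.17,  0.08]))
```

View pics/w3.png

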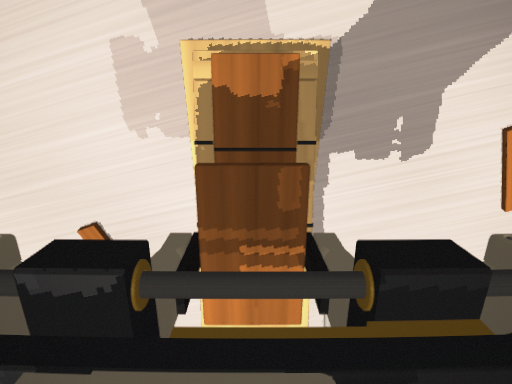

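Run:
```python
from h import *
c=dict(get_calibration('wrist'));c['pose']=np.load('pics/w3.png.npy')
X=onplane(c,[(215,149),(298,149)],.0705);v=X[1]-X[0];print(X,X.mean(0),np.degrees(np.arctan2(-v[0],v[1])),np.linalg.norm(v))
```

```text
[[ 0.50081085 -0.05328908  0.0705    ]
 [ 0.51526346  0.00510474  0.0705    ]] [ 0.50803715 -0.02409217  0.0705    ] -13.90147978147853 0.060155766545265346
```

Emit:
step_arm --pt "1.3 1.4 25 0 0 0 1" --pt "1.3 1.4 42 0 0 0 1" --pt "1.3 1.4 51 0 0 0 1" --pt "1.3 1.4 55 0 0 0 1" --pt "1.3 1.4 56 0 0 0 1"

```text
time_s: 5.05
tool_pos: [0.5537, -0.037, 0.0908]
tool_rot: [2.315, 1.81, 0.225]
ft_force: [-0.1, -0.7, -0.8]
grip_width: 0.0598
```

Run:
```python
from h import *
st()
p,r=place(0,0,[.3,1.2,2.5]);print(p,delta(p,r))
```

```text
5.05 [ 0.5537 -0.037   0.0908] [-0.11 -0.69 -0.77] 0.0598
[ 0.55157016 -0.0380963   0.08463543] (array([-1.6, -3.2,  5.5]), array([ 0.15, -0.01,  0.02]))
```

Emit:
step_arm --pt "-0.5 -2 2 0 0 0 1" --pt "-0.5 -2 4 0 0 0 1" --pt "-0.5 -2 4 0 0 0 1"

```text
time_s: 5.42
tool_pos: [0.5523, -0.037, 0.0861]
tool_rot: [2.315, 1.81, 0.224]
ft_force: [1.3, 0.0, -0.4]
grip_width: 0.0599
```

Run:
```python
from h import *
st()
p,r=place(0,0,[.3,1.2,2.5]);print(p,delta(p,r))
snap('scene','s3.png')
im=cv2.imread('pics/s3.png');cv2.imwrite('pics/s3c.png',cv2.resize(im[150:270,180:300],None,fx=5,fy=5,interpolation=cv2.INTER_CUBIC))
```

```text
5.425 [ 0.5523 -0.037   0.0861] [ 1.35  0.02 -0.37] 0.0599
[ 0.55157016 -0.0380963   0.08463543] (array([-1.2, -0.8,  1.3]), array([ 0.13, -0.01,  0.05]))
```

View pics/s3c.png

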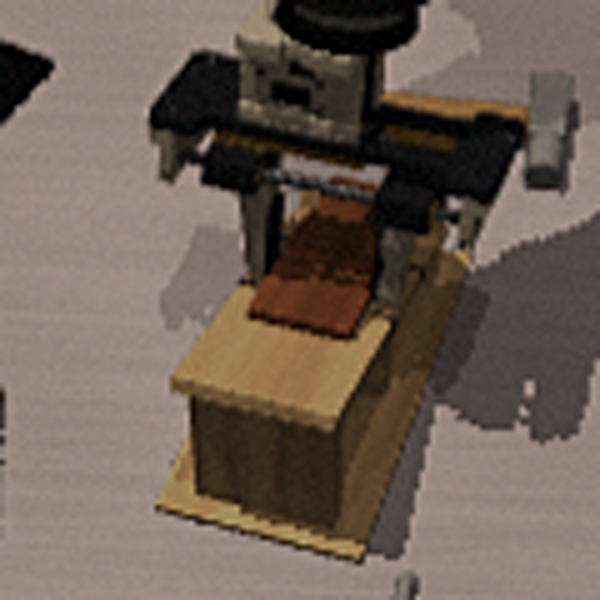

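Emit:
step_arm --pt "-0.3 0 1.5 0 0 0 1" --pt "-0.3 0 2 0 0 0 1"

```text
time_s: 5.72
tool_pos: [0.5528, -0.0372, 0.0855]
tool_rot: [2.314, 1.81, 0.226]
ft_force: [-15.4, 6.5, 23.3]
grip_width: 0.0599
```

Emit:
step_arm --pt "0 0 0 0 0 0 -0.5" --pt "0 0 0 0 0 0 -0.6" --pt "0 0 0 0 0 0 -1" --pt "0 0 0 0 0 0 -1"

```text
time_s: 6.22
tool_pos: [0.5527, -0.0375, 0.0839]
tool_rot: [2.315, 1.81, 0.224]
ft_force: [0.5, -1.0, 0.1]
grip_width: 0.0841
```

Emit:
step_arm --pt "0 0 -30 0 0 0 -1" --pt "0 0 -60 0 0 0 -1" --pt "0 0 -100 0 0 0 -1" --pt "0 0 -130 0 0 0 -1"

```text
time_s: 6.72
tool_pos: [0.5218, -0.0296, 0.2118]
tool_rot: [2.315, 1.81, 0.226]
ft_force: [-0.0, 0.0, -0.1]
grip_width: 0.0877
```

Run:
```python
from h import *
st()
im,c=snap('wrist','w4.png')
im,c=snap('top','t4.png')
cv2.imwrite('pics/t4c.png',cv2.resize(im[110:250,215:325],None,fx=4,fy=4,interpolation=cv2.INTER_CUBIC))
```

```text
6.725 [ 0.5218 -0.0296  0.2118] [-0.04  0.02 -0.09] 0.0877
```

View pics/w4.png

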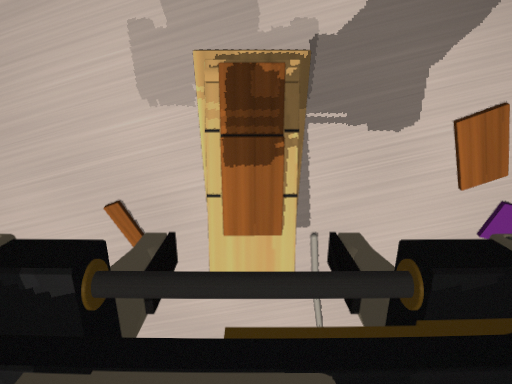

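Run:
```python
from h import *
print(delta([.6,.2385,.18],target(8.9)))
c=dict(get_calibration('wrist'));c['pose']=np.load('pics/w4.png.npy')
print(onplane(c,[(455,121),(509,104),(509,175),(460,188)],.008))
```

```text
(array([278.1,   1.2,  36.1]), array([ 14.25,   2.7 , -22.72]))
[[0.5690568  0.20107639 0.008     ]
 [0.56272951 0.26103351 0.008     ]
 [0.66019141 0.27810804 0.008     ]
 [0.66483635 0.21634691 0.008     ]]
```

Emit:
step_arm --pt "55 0 0 3 0.5 -4.5 -1" --pt "110 0 7 6 1 -9 -1" --pt "165 0 14 9 1.6 -14 -1" --pt "222 1 25 12 2.2 -19 -1" --pt "278 1 36 14.2 2.7 -22.7 -1"

```text
time_s: 7.45
tool_pos: [0.599, 0.2392, 0.1742]
tool_rot: [-2.039, -2.385, 0.009]
ft_force: [1.5, -0.3, 0.4]
grip_width: 0.0878
```

Emit:
step_arm --pt "0 0 0 0 0 0 -1"

```text
time_s: 7.58
tool_pos: [0.599, 0.2404, 0.1717]
tool_rot: [-2.038, -2.386, 0.014]
ft_force: [0.8, -0.1, -0.1]
grip_width: 0.0877
```

Run:
```python
from h import *
st()
snap('wrist','w5.png')
from w import meas
meas('w5.png',.008)
print(delta([.6145,.2385,.003],target(9)))
```

```text
7.575 [0.599  0.2404 0.1717] [ 0.84 -0.07 -0.09] 0.0877
[ 223  148   55   86 4060] ((615.2973022460938, 240.54530334472656), (98.01380157470703, 58.82159423828125), 8.8292875289917)
[[562.4000244140625, 262.1000061035156], [571.4000244140625, 204.0], [668.2000122070312, 219.0], [659.2000122070312, 277.1000061035156]]
(array([ -2.3,  17.3, 169.4]), array([-0.48,  0.17, -0.09]))
```

View pics/w5.png

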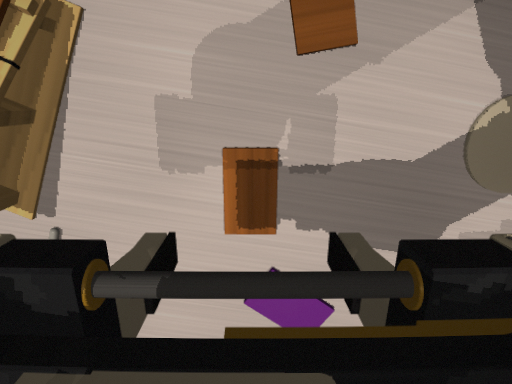

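View pics/t4c.png

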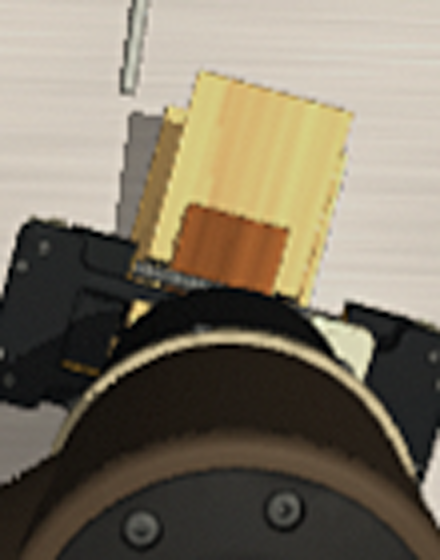

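Shingle A is fully seen at (250,191), centre about (0.615, 0.240), 98×59 mm. The laid shingle is on the hood. Descending on A; purple one stays clear.

Emit:
step_arm --pt "-1 17 45 -0.5 0 0 -1" --pt "-1 17 90 -0.5 0 0 -1" --pt "-1 17 130 -0.5 0 0 -1" --pt "-1 17 150 -0.5 0 0 -1" --pt "-1 17 156 -0.5 0 0 -1"

```text
time_s: 8.25
tool_pos: [0.6136, 0.2374, 0.0181]
tool_rot: [2.043, 2.383, -0.001]
ft_force: [-0.0, -0.3, 0.1]
grip_width: 0.0876
```

Emit:
step_arm --pt "0 0 3 0 0 0 -1" --pt "0 0 3 0 0 0 -1"

```text
time_s: 8.5
tool_pos: [0.6152, 0.2391, 0.0174]
tool_rot: [2.041, 2.383, 0.006]
ft_force: [-0.3, 0.5, -0.3]
grip_width: 0.0879
```

Run:
```python
from h import *
st()
print(delta([.615,.2398,.003],target(8.9)))
```

```text
8.5 [0.6152 0.2391 0.0174] [-0.28  0.52 -0.3 ] 0.0879
(array([ 0.8, -0.1, 14.4]), array([ 0.3 ,  0.03, -0.06]))
```

Emit:
step_arm --pt "0.5 0 7 0.2 0 0 -1" --pt "0.5 0 12 0.2 0 0 -1" --pt "0.5 0 12 0.2 0 0 -1"

```text
time_s: 8.88
tool_pos: [0.6143, 0.2392, 0.0039]
tool_rot: [2.043, 2.385, -0.002]
ft_force: [-0.5, -0.8, 0.1]
grip_width: 0.0879
```

Run:
```python
from h import *
st()
print(delta([.615,.2398,.003],target(8.9)))
```

```text
8.875 [0.6143 0.2392 0.0039] [-0.54 -0.76  0.1 ] 0.0879
(array([0.4, 0.7, 0.9]), array([-0.02,  0.09, -0.06]))
```

Emit:
step_arm --pt "0.3 0.5 1 0 0 0 1" --pt "0.3 0.5 1 0 0 0 1" --pt "0.3 0.5 1 0 0 0 1" --pt "0.3 0.5 1 0 0 0 1" --pt "0.3 0.5 1 0 0 0 1"

```text
time_s: 9.5
tool_pos: [0.6151, 0.2399, 0.0035]
tool_rot: [2.043, 2.385, -0.0]
ft_force: [-0.3, 0.3, 0.5]
grip_width: 0.0593
```

Run:
```python
from h import *
st()
p,r=place(1,85,[0,1,2.5]); print(p,delta(p,r))
```

```text
9.5 [0.6151 0.2399 0.0035] [-0.3   0.26  0.54] 0.0593
[ 0.59106653 -0.04763467  0.19015895] (array([-280.6,  -67.9, -186.4]), array([-13.77,  -2.74,  22.74]))
```

Emit:
step_arm --pt "0 0 -40 0 0 0 1" --pt "0 0 -90 0 0 0 1" --pt "0 0 -140 0 0 0 1" --pt "-10 -5 -185 -2 0 2 1" --pt "-50 -15 -200 -4 -1 5 1"

```text
time_s: 10.12
tool_pos: [0.6093, 0.1895, 0.207]
tool_rot: [2.102, 2.249, 0.073]
ft_force: [0.6, 0.1, -0.9]
grip_width: 0.0596
```

Run:
```python
from h import *
st()
p,r=place(1,85,[0,1,3]); print(p,delta(p,r))
```

```text
10.125 [0.6093 0.1895 0.207 ] [ 0.64  0.05 -0.95] 0.0596
[ 0.59094916 -0.04760541  0.1906441 ] (array([-235.1,  -35.5,   16.7]), array([-9.4 , -2.11, 17.73]))
```

Emit:
step_arm --pt "-55 -8 2 -2 -0.5 4 1" --pt "-110 -16 5 -4.5 -1 8 1" --pt "-165 -25 10 -7 -1.5 13 1" --pt "-220 -33 14 -9.4 -2.1 17.7 1" --pt "-235 -35.5 16.7 -9.4 -2.1 17.7 1"

```text
time_s: 10.75
tool_pos: [0.5873, -0.0514, 0.1876]
tool_rot: [2.321, 1.809, 0.212]
ft_force: [-0.3, 0.5, -0.7]
grip_width: 0.0595
```

Emit:
step_arm --pt "0 0 0 0 0 0 1"

```text
time_s: 10.88
tool_pos: [0.5891, -0.0496, 0.188]
tool_rot: [2.32, 1.811, 0.213]
ft_force: [-0.2, 0.1, 0.1]
grip_width: 0.0593
```

Run:
```python
from h import *
st()
p,r=place(1,40,[0,1,3]); print(p,delta(p,r))
snap('wrist','w6.png')
```

```text
10.875 [ 0.5891 -0.0496  0.188 ] [-0.15  0.07  0.14] 0.0593
[ 0.60151227 -0.05023909  0.14698079] (array([ 2.6,  2.1, 42.7]), array([-0.29,  0.22,  0.  ]))
```

View pics/w6.png

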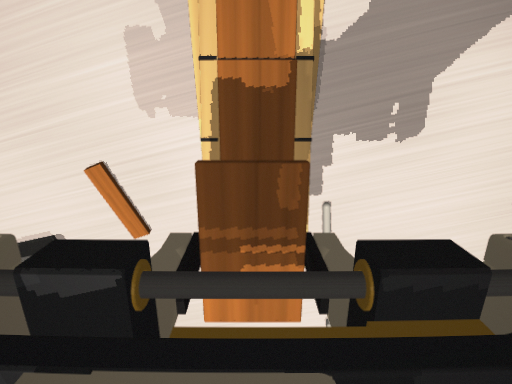

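Run:
```python
from h import *
c=dict(get_calibration('wrist'));c['pose']=np.load('pics/w6.png.npy')
im=cv2.imread('pics/w6.png');cv2.imwrite('pics/w6c.png',cv2.resize(im[30:170,180:340],None,fx=4,fy=4,interpolation=cv2.INTER_CUBIC))
f=R.from_euler('z',YAW,degrees=True)
for z,pp in ((.0807,[(201,139),(312,139)]),(.0925,[(218,140),(297,140)]),(.0785,[(218,60),(297,60)])):
    X=onplane(c,pp,z);print(X.round(4),(f.inv().apply(X-LL)*1000).round(1))
# held shingle in tool frame
s=bot.observe();r=R.from_rotvec(s['tool_rot'])
o,d=ray(c,[(195,161),(310,161),(302,322),(204,322)])
o=r.inv().apply(o-np.array(s['tool_pos']));d=r.inv().apply(d)
print(((o+d*((-0.005-o[2])/d[:,2])[:,None])*1000).round(1))
```

```text
[[ 0.5552 -0.0844  0.0807]
 [ 0.5777  0.0058  0.0807]] [[ 61.5 -44.3  10.2]
 [ 61.4  48.6  10.2]]
[[ 0.5556 -0.0683  0.0925]
 [ 0.5708 -0.0072  0.0925]] [[ 57.9 -28.7  22. ]
 [ 57.9  34.3  22. ]]
[[ 0.5002 -0.0526  0.0785]
 [ 0.5144  0.0044  0.0785]] [[  0.4 -26.8   8. ]
 [  0.4  32.    8. ]]
[[-28.6 -50.7  -5. ]
 [ 29.8 -50.7  -5. ]
 [ 30.7  48.4  -5. ]
 [-29.   48.4  -5. ]]
```

View pics/w6c.png

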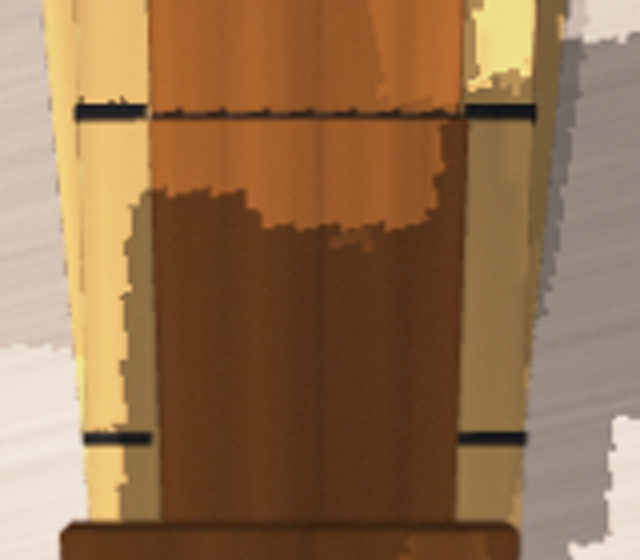

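```bash
sed -i 's/^LL=.*;/LL=np.array([.5067,-.0252,.0712]);/' h.py
python3 - <<'E'
from h import *
p,r=place(1,5,[0.3,-.3,3.2],dx=0.001); print(p,delta(p,r))
E
```

```text
[ 0.61220271 -0.05181396  0.114229  ] (array([ 2.8,  4.4, 77.2]), array([-0.27,  0.2 ,  0.05]))
```

Emit:
step_arm --pt "2.8 4.4 30 -0.2 0.2 0 1" --pt "2.8 4.4 55 -0.2 0.2 0 1" --pt "2.8 4.4 68 -0.2 0.2 0 1" --pt "2.8 4.4 74 -0.2 0.2 0 1" --pt "2.8 4.4 76 -0.2 0.2 0 1"

```text
time_s: 11.55
tool_pos: [0.612, -0.0513, 0.1153]
tool_rot: [2.316, 1.813, 0.221]
ft_force: [-0.9, 0.1, -0.6]
grip_width: 0.0595
```

Emit:
step_arm --pt "0 0 0 0 0 0 1"

```text
time_s: 11.68
tool_pos: [0.6119, -0.0514, 0.1158]
tool_rot: [2.317, 1.813, 0.222]
ft_force: [0.2, -0.0, -0.3]
grip_width: 0.0597
```

Run:
```python
from h import *
st()
p,r=place(1,0,[0.3,-.3,3.2],dx=.001); print(p,delta(p,r))
```

```text
11.675 [ 0.6119 -0.0514  0.1158] [ 0.24 -0.01 -0.28] 0.0597
[ 0.61337639 -0.0521066   0.10937752] (array([-0.3, -0. ,  6.6]), array([-0.04, -0.02,  0.08]))
```

Emit:
step_arm --pt "-0.3 0 2 0 0 0 1" --pt "-0.3 0 4 0 0 0 1" --pt "-0.3 0 5 0 0 0 1" --pt "-0.3 0 5 0 0 0 1"

```text
time_s: 12.18
tool_pos: [0.6127, -0.0523, 0.1105]
tool_rot: [2.317, 1.812, 0.221]
ft_force: [-0.8, -0.2, 2.5]
grip_width: 0.0599
```

Emit:
step_arm --pt "0 0 0.7 0 0 0 1" --pt "0 0 0.7 0 0 0 1"

```text
time_s: 12.42
tool_pos: [0.6127, -0.0523, 0.1104]
tool_rot: [2.317, 1.812, 0.221]
ft_force: [-6.5, 1.7, 9.3]
grip_width: 0.0592
```

Contact. Release and back off along the tool axis.

Emit:
step_arm --pt "0 0 0 0 0 0 -0.5" --pt "0 0 0 0 0 0 -0.6" --pt "0 0 0 0 0 0 -1" --pt "0 0 0 0 0 0 -1"

```text
time_s: 12.92
tool_pos: [0.6128, -0.0523, 0.1094]
tool_rot: [2.317, 1.813, 0.22]
ft_force: [0.4, -0.4, -0.2]
grip_width: 0.0841
```

Emit:
step_arm --pt "0 0 -30 0 0 0 -1" --pt "0 0 -60 0 0 0 -1" --pt "0 0 -100 0 0 0 -1" --pt "0 0 -140 0 0 0 -1" --pt "0 0 -140 0 0 0 -1"

```text
time_s: 13.55
tool_pos: [0.5815, -0.0436, 0.2493]
tool_rot: [2.314, 1.811, 0.229]
ft_force: [1.1, -0.0, 0.4]
grip_width: 0.0877
```

Run:
```python
from h import *
st()
im,c=snap('wrist','w7.png')
```

```text
13.55 [ 0.5815 -0.0436  0.2493] [ 1.06 -0.02  0.37] 0.0877
```

View pics/w7.png

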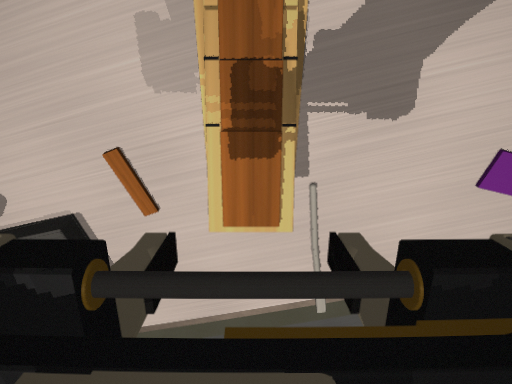

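Emit:
step_arm --pt "-55 0 -10 0 0 0 -1" --pt "-110 0 -20 0 0 0 -1" --pt "-165 0 -20 0 0 0 -1" --pt "-210 0 -20 0 0 0 -1" --pt "-210 0 -20 0 0 0 -1"

```text
time_s: 14.22
tool_pos: [0.5236, -0.2493, 0.2633]
tool_rot: [2.322, 1.809, 0.218]
ft_force: [-0.2, 0.7, -0.4]
grip_width: 0.0876
```

Run:
```python
from h import *
st()
im,c=snap('top','t8.png');s,_=snap('scene','s8.png')
a=cv2.resize(im[110:250,215:325],None,fx=4,fy=4,interpolation=cv2.INTER_CUBIC);b=cv2.resize(s[160:260,200:290],None,fx=4,fy=4,interpolation=cv2.INTER_CUBIC)
o=np.zeros((560,800,3),np.uint8);o[:560,:440]=a;o[:400,440:800]=b;cv2.imwrite('pics/c8.png',o)
cw=dict(get_calibration('wrist'));cw['pose']=np.load('pics/w7.png.npy')
f=R.from_euler('z',YAW,degrees=True)
for z,pp in ((.102,[(221,130),(286,130)]),(.126,[(222,227),(282,227)]),(.0712+.008,[(221,58),(286,58)])):
    print((f.inv().apply(onplane(cw,pp,z)-LL)*1000).round(1))
```

```text
14.225 [ 0.5236 -0.2493  0.2633] [-0.24  0.71 -0.39] 0.0876
[[ 59.7 -28.   30.8]
 [ 59.7  34.4  30.8]]
[[158.  -30.   54.8]
 [158.   33.7  54.8]]
[[ -1.6 -26.9   8. ]
 [ -1.6  33.2   8. ]]
```

View pics/c8.png

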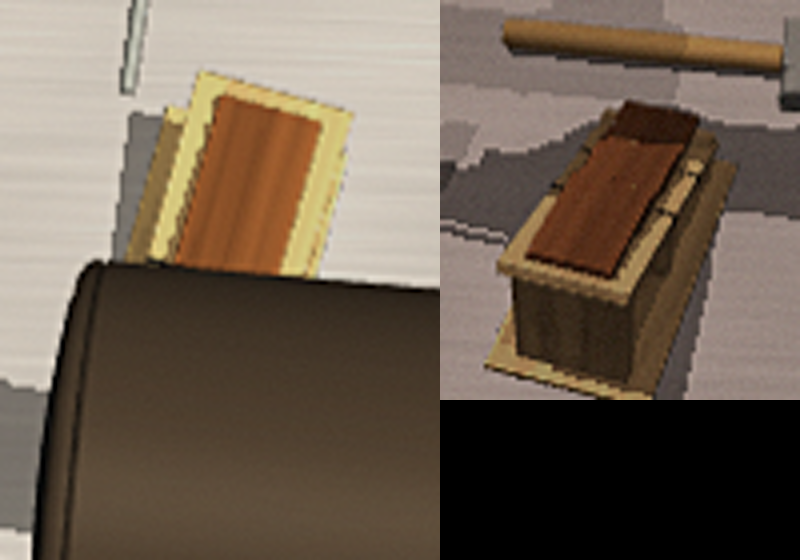

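```bash
python3 -c "
from plant import bot
print(bot.hand_in())"
```

```text
the job is handed in; nothing more can be done
None
```

Both full-size shingles are laid on the hood and let go, and the job was handed in at about 14.2 s. I left the offcut, the lath and the black and purple look-alikes alone. No verdict was reported.

| Last wrist-picture measurement | Lower shingle | Upper shingle |
|---|---|---|
| Low end from its line | about 0.3 mm | about 0.6 mm |
| Off centre | about 3 mm (limit 15 mm) | about 3 mm (limit 15 mm) |

- **Square and released:** both long sides run parallel to the hood. The arm was well clear of the hood at hand-in.
- **Centring:** the wrist camera put the hood's centre about 2 mm further along +y than the fixed cameras did. I shifted the second shingle by about half of that. The "off centre" figures include this disagreement.
- **Contact:** the wrist force reached about 24 N vertically (28 N in all) when the first shingle touched down and about 11 N in all for the second, both within limits.
- **Not measured directly:** I could not read the tilt or the contact force between the shingles. In the final scene picture both shingles lie down on the slope, with the upper lapping over the lower. In the final top picture the arm hid the lower half of the hood.

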